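# Stand the pillar candles in their holders

## Task

Dress the hall table: stand each of the four pillar candles upright in the wooden holder whose dish fits it, the thickest candle in the widest dish and so on down to the slimmest in the narrowest, each set down inside the rim and flat on the dish floor. Set them down rather than drop them, knock nothing over, and leave the holders, the trinket jar and the matchbox where they stand.

Things in the scene. Friction and masses are not known exactly. Their poses are not given: they have to be found in the camera images.
- candle_30: The slimmest of four ivory wax pillar candles: an upright cylinder 30 mm across and 80 mm tall, with a thin 9 mm wick stub standing up from the middle of its top (it offers no resistance). Standing loose on the table. Origin: centre of its underside, z up its length.
- candle_43: The second slimmest of four ivory wax pillar candles: an upright cylinder 43 mm across and 95 mm tall, with a thin 9 mm wick stub standing up from the middle of its top (it offers no resistance). Standing loose on the table. Origin: centre of its underside, z up its length.
- candle_56: The second thickest of four ivory wax pillar candles: an upright cylinder 56 mm across and 85 mm tall, with a thin 9 mm wick stub standing up from the middle of its top (it offers no resistance). Standing loose on the table. Origin: centre of its underside, z up its length.
- candle_69: The thickest of four ivory wax pillar candles: an upright cylinder 69 mm across and 75 mm tall, with a thin 9 mm wick stub standing up from the middle of its top (it offers no resistance). Standing loose on the table. Origin: centre of its underside, z up its length.
- holder_44: The turned light-wood candle holder with the narrowest dish: round foot 78 mm across standing loose on the table, a narrower stem, and on top a round flat-floored dish 44 mm across inside (rim 54 mm across outside), its floor 105 mm above the table and its rim 8 mm above its floor. Origin: centre of the underside of the foot, z up; the dish is centred on the axis.
- holder_57: The turned light-wood candle holder with the second narrowest dish: round foot 84 mm across standing loose on the table, a narrower stem, and on top a round flat-floored dish 57 mm across inside (rim 67 mm across outside), its floor 85 mm above the table and its rim 8 mm above its floor. Origin: centre of the underside of the foot, z up; the dish is centred on the axis.
- holder_70: The turned light-wood candle holder with the second widest dish: round foot 92 mm across standing loose on the table, a narrower stem, and on top a round flat-floored dish 70 mm across inside (rim 80 mm across outside), its floor 70 mm above the table and its rim 8 mm above its floor. Origin: centre of the underside of the foot, z up; the dish is centred on the axis.
- holder_83: The turned light-wood candle holder with the widest dish: round foot 100 mm across standing loose on the table, a narrower stem, and on top a round flat-floored dish 83 mm across inside (rim 93 mm across outside), its floor 55 mm above the table and its rim 8 mm above its floor. Origin: centre of the underside of the foot, z up; the dish is centred on the axis.
- jar: Bystander: small blue glazed ceramic trinket jar with a knobbed lid (all one piece), 52 mm across, 67 mm tall, standing loose on the table. Origin: centre of its underside.
- matchbox: Bystander: flat box of long matches, 112 mm (x) by 62 mm (y) by 20 mm tall, brown card with a green label patch, lying loose on the table. Origin: centre of its underside.
There are look-alikes about, which are no part of the job. Leave any black or orange look-alike of the candle_43 alone.

How it is judged (in metres and radians):
At the end, for the whole second after the job is handed in: Each candle is in its own holder (30 mm in the 44 mm dish, 43 in 57, 56 in 70, 69 in 83): centred to 10 mm, foot within 3 mm of the dish floor, upright to 0.05 rad, at rest; holders upright to 0.05 rad, at rest, within 30 mm of their starts; jar and matchbox upright, within 20 mm of theirs (horizontal distance between candle_30 and holder_44 below 0.01 m and z of candle_30 in the frame of holder_44 between 0.102 and 0.108 m and angle between each of candle_30, holder_44, candle_43, holder_57, candle_56, holder_70, candle_69, holder_83's own z axis and vertical below 0.05 rad and linear speed of each of candle_30, holder_44, candle_43, holder_57, candle_56, holder_70, candle_69, holder_83 below 0.02 m/s and distance of each of holder_44, holder_57, holder_70, holder_83 from where it was at the start of the episode below 0.03 m and horizontal distance between candle_43 and holder_57 below 0.01 m and z of candle_43 in the frame of holder_57 between 0.082 and 0.088 m and horizontal distance between candle_56 and holder_70 below 0.01 m and z of candle_56 in the frame of holder_70 between 0.067 and 0.073 m and horizontal distance between candle_69 and holder_83 below 0.01 m and z of candle_69 in the frame of holder_83 between 0.052 and 0.058 m and distance of each of jar, matchbox from where it was at the start of the episode below 0.02 m and angle between each of jar, matchbox's own z axis and vertical below 0.1 rad); the robot touches nothing.
It fails at once if a candle is knocked over (leans more than 35 degrees) (angle between any of candle_30, candle_43, candle_56, candle_69's own z axis and vertical above 0.6 rad).
It fails at once if a candle is dropped or flung (moves faster than 0.6 m/s while the fingers do not hold it: a fall of some 18 mm) ((contact force between the fingers and candle_30 below 0.05 N and linear speed of candle_30 above 0.6 m/s) or (contact force between the fingers and candle_43 below 0.05 N and linear speed of candle_43 above 0.6 m/s) or (contact force between the fingers and candle_56 below 0.05 N and linear speed of candle_56 above 0.6 m/s) or (contact force between the fingers and candle_69 below 0.05 N and linear speed of candle_69 above 0.6 m/s)).
It fails at once if a holder is knocked over (leans more than 20 degrees) (angle between any of holder_44, holder_57, holder_70, holder_83's own z axis and vertical above 0.35 rad).
It fails at once if the jar or the matchbox is pushed away or knocked over (distance of any of jar, matchbox from where it was at the start of the episode above 0.02 m or angle between any of jar, matchbox's own z axis and vertical above 0.35 rad).
It also fails if it takes over 115 s, if anything falls off the work surface, if the arm or the gripper's body presses on something with over 40 N, if the wrist force passes 120 N, or if a joint passes its speed limit or range.

## Robot

A 6-joint arm with a two-finger parallel gripper is mounted at the origin on the work surface. World frame = base frame: x ahead of the robot, y to its left, z up, the work surface at z = 0. Lengths are in mm, angles in rad, forces in N, time in s.
With the tool pointing down it reaches from about 300 to 950 mm from the base axis. Payload 3.1 kg.
Tool frame: the origin (TCP) lies at the very end of the fingers, on their centre line; the grasp point (between the pads) lies 19 mm behind it; z points along the fingers, y is the line along which they close (so a half turn about z gives the same grasp; the last joint's range is limited). The gripper opens to 85 mm and grips with 20 to 120 N. Pads are 22 mm wide; open, the fingers measure 114 mm over their backs; the gripper's body (76 mm by 85 mm) begins 54 mm behind the grasp point. The pads swing forward as they close: fully open they stand 13 mm farther back than shut.
Start: joints at [1.18, 0.308, 1.634, -0, 1.2, -0.07], TCP at [197.105, 593.112, 231.272] pointing down, gripper open.
Joint ranges: [-3.06, 3.06], [-0.79, 1.96], [0.05, 2.63], [-1.19, 4.34], [0.05, 2.64], [-2.94, 2.94]. Speed limits (rad/s): [2.79, 2.79, 3.14, 3.14, 3.14, 3.14].

## Interface

Orientations are given as a unit quaternion [x, y, z, w].
In Python, from cell import manip, grab_frame, camera_model, job gives the robot as it stands. The module is installed in compiled form; this text tells all that it offers.
- The arm moves only by the shell command python3 -m crank 'ROWS' [FORCE]. ROWS is JSON, a list of rows, each a list of 5 numbers: the opening, from 0 (shut) to 1 (fully open), then the shift along the tool's x, y, z in m, then the turn about the tool's z in rad. In form: [[fingers, tx, ty, tz, roll], ...]. A call has 1 to 12 rows; each row shifts and turns the commanded pose from where the row before left it, along the tool's axes as they then stand; what a row does not reach is not made up. A row lasts 1/12 s, in which the tool goes at most 41.7 mm and 7.16 degrees, less where a joint would pass 70% of its speed; a pose out of reach is approached as far as the arm can. A call with a gripper value outside its range is refused whole. The fingers move at their own pace and stop on an object; FORCE is the grip in N (left out, the last holds). Time passes only in rows, so rows that do not move let the fingers close. It gives the time, the measured TCP pose, the force, the opening and the grip force at its end, in the units of the state.
- manip.sense(): the state, without advancing time (a new reading comes with each control period).
- grab_frame(name): name is "side" or "top"; returns the picture (420x560x3 uint8, red, green, blue); there is no depth.
- camera_model(name): a dict with "K" (3x3 intrinsics, pixels), "cam_to_world" (4x4, takes a point from camera to world coordinates). Camera axes: x right, y up, looking along -z (the intrinsics and any distortion apply to the point x, -y, -z); pixel columns grow to the right and rows downward; lengths in mm; the calibration is good to about 2 mm. A picture is of the moment at which its call begins. camera_model takes no time and is no camera call.
- job.job_done(): hands the job in; it is judged then, once.
The state is a dict: "t": time; "joint_positions": joint angles; "joint_velocities": joint speeds; "joint_efforts": joint torques, N m; "ee_pos": TCP position; "tool_rot": TCP orientation; "force": force on the tool from outside, world axes, zero at the start; "ft_torque": the same for the moment, N m; "finger_gap": finger opening in mm; "grasp_force": force on a finger pad.
Only numpy, scipy, OpenCV 4.12 (cv2) and the standard library are available. Lean on these libraries where they do the work, as an engineer would, in place of code of your own. Each camera call takes 0.05 s, during which the arm holds its last target. There are 200 camera calls.

## Working session

There is one attempt and no reset: what is moved stays moved. The work goes in short steps, Python scripts to look and compute and a shell command to move; the robot and the scene stay as the last step left them, time stands still between calls to the robot, and variables do not carry over. Pictures are saved under pics/ and viewed, at most 14 in all, crops included, and the job is handed in when it is done.

```bash
mkdir -p pics && python3 - <<'E'
from cell import manip, grab_frame, camera_model
import cv2
for n in("top","side"):
    im=grab_frame(n); cv2.imwrite(f"pics/{n}0.png",cv2.resize(im[:,:,::-1],(800,600),interpolation=cv2.INTER_CUBIC)); cv2.imwrite(f"pics/raw_{n}0.png",im[:,:,::-1])
    m=camera_model(n); print(n,m)
s=manip.sense(); print({k:s[k] for k in("t","ee_pos","tool_rot","finger_gap","force")})
E
```

```text
top {'K': array([[396.48666846,   0.        , 276.86899799],
       [  0.        , 396.48666846, 209.97785027],
       [  0.        ,   0.        ,   1.        ]]), 'cam_to_world': array([[ 1.64323566e-02,  9.88023569e-01, -1.53425566e-01,
         4.03433836e+02],
       [-9.99152561e-01,  1.04346801e-02, -3.98155371e-02,
        -2.16036387e+01],
       [-3.77377424e-02,  1.53949810e-01,  9.87357746e-01,
         8.57037112e+02],
       [ 0.00000000e+00,  0.00000000e+00,  0.00000000e+00,
         1.00000000e+00]])}
side {'K': array([[443.82960624,   0.        , 282.31408851],
       [  0.        , 443.82960624, 207.91439924],
       [  0.        ,   0.        ,   1.        ]]), 'cam_to_world': array([[-9.47205886e-01,  2.45758968e-01, -2.05921197e-01,
         3.28669475e+02],
       [-3.20249058e-01, -6.94045337e-01,  6.44780282e-01,
         6.31970041e+02],
       [ 1.55418899e-02,  6.76685747e-01,  7.36107906e-01,
         7.70510313e+02],
       [ 0.00000000e+00,  0.00000000e+00,  0.00000000e+00,
         1.00000000e+00]])}
{'t': 0.1, 'ee_pos': array([196.81471277, 592.40109174, 230.14417004]), 'tool_rot': array([ 1.59739029e-01,  9.87158692e-01, -1.04388786e-03, -2.63059053e-04]), 'finger_gap': 85.62560158828364, 'force': array([-0.01876905, -1.23831694, -0.08153697])}
```

View pics/top0.png

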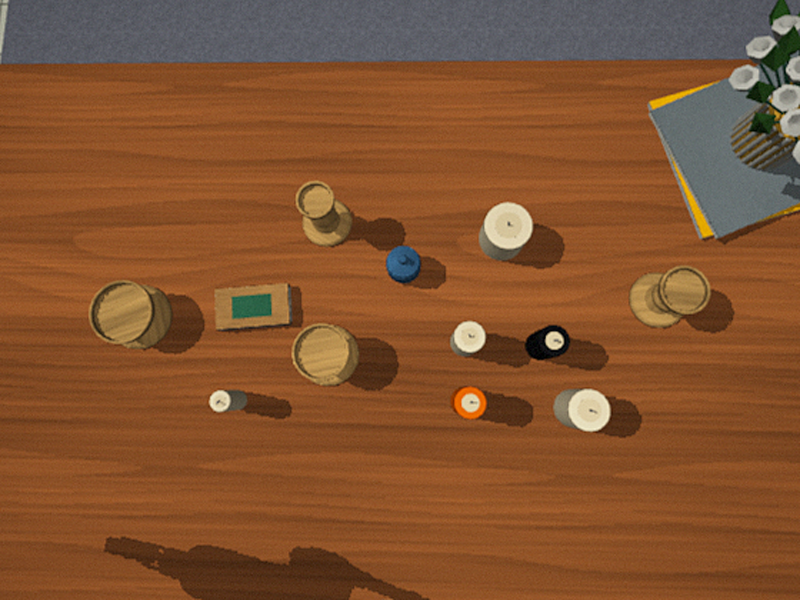

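View pics/side0.png

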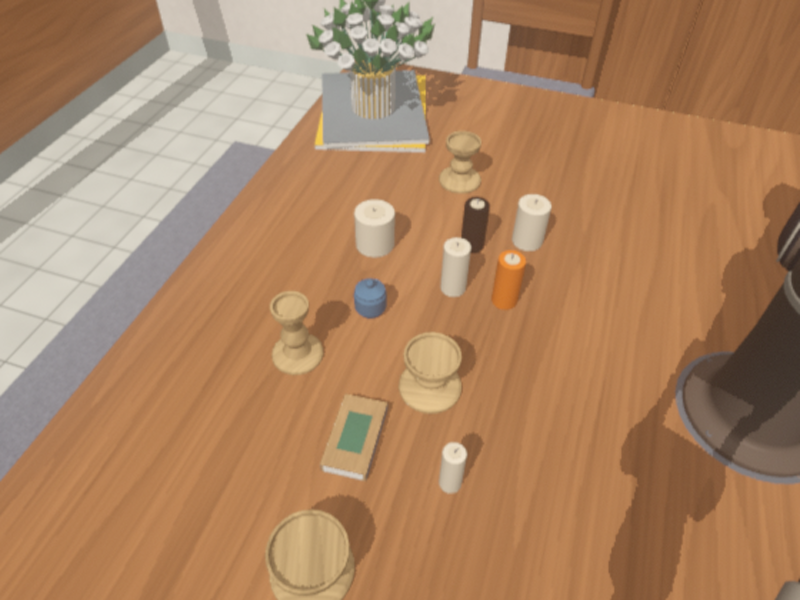

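Top view (800 px picture): candle tops are 69 at (508,226), 56 at (588,410), 43 at (469,338) and 30 at (220,402). Rims are 44 at (315,201), 57 at (685,291), middle (325,353) and left (124,314). Next I project the modelled outlines from these readings into both views to refine them.

```bash
cat > h.py <<'E'
import numpy as np, cv2
from cell import camera_model
def proj(n,P):
    m=camera_model(n);T=np.linalg.inv(m["cam_to_world"]);P=np.atleast_2d(P).astype(float)
    c=P@T[:3,:3].T+T[:3,3]; q=np.c_[c[:,0],-c[:,1],-c[:,2]]@m["K"].T
    return q[:,:2]/q[:,2:]
def back(n,u,v,z):
    m=camera_model(n);M=m["cam_to_world"];d=np.linalg.solve(m["K"],[u,v,1]);d=M[:3,:3]@[d[0],-d[1],-d[2]]
    return M[:3,3]+d*(z-M[2,3])/d[2]
def circ(x,y,z,r):
    a=np.linspace(0,2*np.pi,60);return np.c_[x+r*np.cos(a),y+r*np.sin(a),0*a+z]
E
cat > meas.py <<'E'
from h import *
#name: top px(800), side px, z, rings
O={'c69':((508,226),(375,212),75,[(0,34.5),(75,34.5)]),'c56':((588,410),(533,206),85,[(0,28),(85,28)]),
'c43':((469,338),(457,247),95,[(0,21.5),(95,21.5)]),'c30':((220,402),(455,454),80,[(0,15),(80,15)]),
'h44':((315,201),(290,306),113,[(0,39),(113,27)]),'h57':((685,291),(463,146),93,[(0,42),(93,33.5)]),
'h70':((325,353),(433,356),78,[(0,46),(78,40)]),'h83':((124,314),(309,551),63,[(0,50),(63,46.5)])}
im={n:cv2.resize(cv2.imread(f'pics/raw_{n}0.png'),None,fx=3,fy=3,interpolation=cv2.INTER_CUBIC) for n in('top','side')}
tiles={n:[] for n in im}
for k,(t,s,z,R) in O.items():
    A=back('top',t[0]*.7,t[1]*.7,z);B=back('side',s[0]*.7,s[1]*.7,z);p=(A+B)/2
    print(k,A[:2].round(1),B[:2].round(1))
    for n in im:
        for zz,r in R:
            q=proj(n,circ(p[0],p[1],zz,r)); cv2.polylines(im[n],[np.int32((q+.5)*3)],True,(255,0,255),1)
        c=(proj(n,[p[0],p[1],z/2])[0]*3).astype(int); pad=cv2.copyMakeBorder(im[n],150,150,150,150,cv2.BORDER_CONSTANT)
        tiles[n].append((c,k))
for n in im:
    pad=cv2.copyMakeBorder(im[n],150,150,150,150,cv2.BORDER_CONSTANT)
    T=[pad[c[1]+50:c[1]+250,c[0]+50:c[0]+250] for c,_ in tiles[n]]
    cv2.imwrite(f'pics/ov_{n}.png',np.vstack([np.hstack(T[:4]),np.hstack(T[4:])]))
E
python3 meas.py
```

```text
c69 [ 632.7 -147.7] [ 631.4 -147. ]
c56 [ 378.8 -247.8] [ 379.8 -241.3]
c43 [471.2 -90.4] [472.5 -88.4]
c30 [380.5 247.6] [380.6 250.1]
h44 [655.6 121.5] [655.2 124.5]
h57 [ 538.5 -379.7] [ 535.7 -360.7]
h70 [449.4 105.9] [449.  115.6]
h83 [502.2 401.5] [502.7 408.3]
```

View pics/ov_top.png

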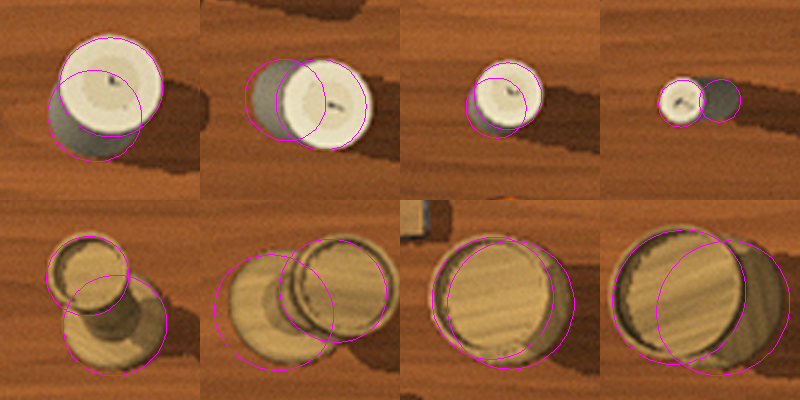

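View pics/ov_side.png

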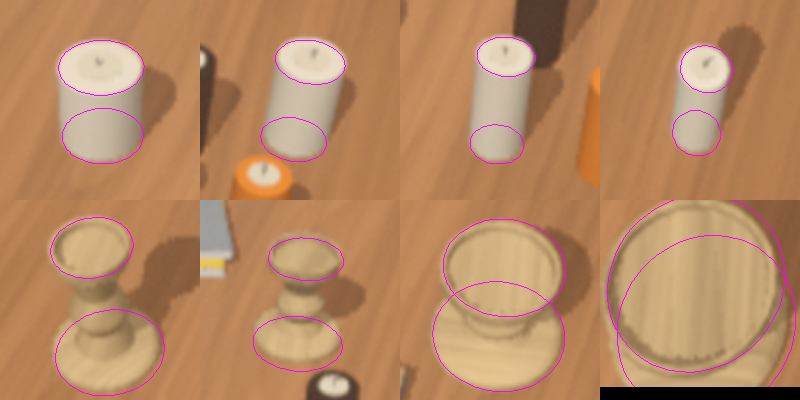

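The 69, 43, 30 and 44 outlines fit well. The right, middle and left holders need closer readings, so I enlarge them.

```bash
python3 - <<'E'
from h import *
C={'top':[(685*.7-12,291*.7),(330*.7,353*.7),(130*.7,316*.7)],'side':[(462*.7,160*.7),(432*.7,371*.7),(310*.7,558*.7)]}
rows=[]
for n in C:
    im=cv2.imread(f'pics/raw_{n}0.png');r=[]
    for u,v in C[n]:
        x0=int(u)-33;y0=min(int(v)-33,420-66);print(n,x0,y0)
        t=cv2.resize(im[y0:y0+66,x0:x0+66],None,fx=4,fy=4,interpolation=cv2.INTER_CUBIC)
        for k in range(0,264,40): cv2.line(t,(k,0),(k,6),(255,255,255),1);cv2.line(t,(0,k),(6,k),(255,255,255),1)
        r.append(t)
    rows.append(np.hstack(r))
cv2.imwrite('pics/hold.png',np.vstack(rows))
E
```

```text
top 434 170
top 197 214
top 58 188
side 290 79
side 269 226
side 184 354
```

View pics/hold.png

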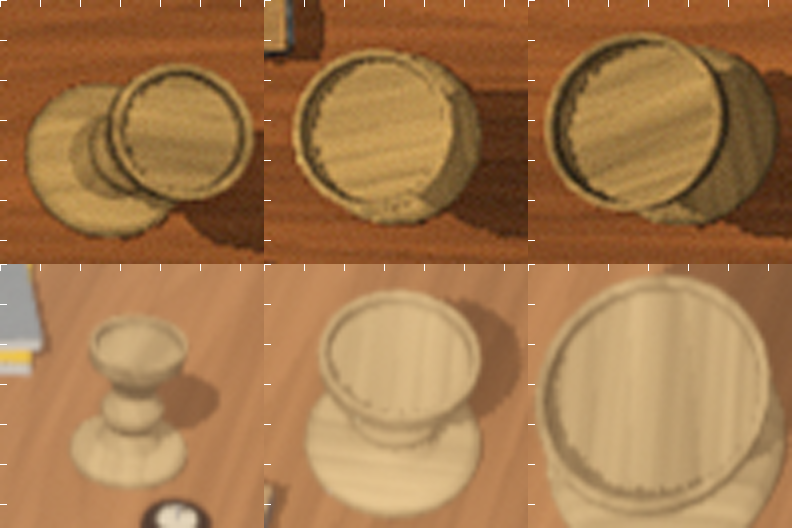

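```bash
python3 - <<'E'
from h import *
for k,L in {'h57':[('top',479.25,203.1,93),('top',459.5,210.2,2),('side',290+138.5/4,79+82/4,93)],
'h70':[('top',224.5,246.25,78),('top',230,248.75,2),('side',269+136.5/4,226+92/4,78)],
'h83':[('top',84.9,218.5,63),('top',97.4,221.1,2),('side',215.4,386.5,63)]}.items():
    print(k,[back(*l)[:2].round(1).tolist() for l in L])
E
```

```text
h57 [[539.6, -379.3], [540.0, -379.4], [537.7, -373.4]]
h70 [[451.0, 112.0], [450.4, 112.8], [449.1, 115.2]]
h83 [[504.9, 405.8], [507.2, 409.9], [503.6, 409.9]]
```

Readings: h57 (539,-378), h70 (450.5,113), h83 (505,408), h44 (655.5,123). Candles: 69 (632,-147.5), 56 (378.5,-247.5), 43 (471,-90), 30 (380.5,248.5). I first align the tool with the world axes.

```bash
cat > st.py <<'E'
import sys
from cell import manip
from scipy.spatial.transform import Rotation as R
import numpy as np
s=manip.sense();r=R.from_quat(s["tool_rot"])
print("t",round(s["t"],2),"tcp",s["ee_pos"].round(1),"x",r.apply([1,0,0]).round(3),"F",s["force"].round(1),"gap",round(s["finger_gap"],1),"grip",round(s["grasp_force"],1))
if len(sys.argv)>1: print("need tool shift",(r.inv().apply(np.array(sys.argv[1:],float)-s["ee_pos"])/1000).round(4))
E
python3 -m crank '[[1,0,0,0,-0.08],[1,0,0,0,-0.08],[1,0,0,0,-0.08],[1,0,0,0,-0.08],[1,0,0,0,0]]' 40; python3 st.py 632 -147.5 230
```

```text
t: 0.52
ee_pos: [196.9, 592.7, 230.6]
tool_rot: [-0.0, 1.0, -0.001, -0.0]
force: [-0.2, 0.6, -0.6]
finger_gap: 85.5
grasp_force: 0.0
t 0.52 tcp [196.9 592.7 230.6] x [-1.    -0.     0.001] F [-0.2  0.6 -0.6] gap 85.5 grip 0.0
need tool shift [-0.4347 -0.7404  0.0013]
```

```bash
python3 -m crank '[[1,-0.0181,-0.0308,0,0],[1,-0.0181,-0.0308,0,0],[1,-0.0181,-0.0308,0,0],[1,-0.0181,-0.0308,0,0],[1,-0.0181,-0.0308,0,0],[1,-0.0181,-0.0308,0,0],[1,-0.0181,-0.0308,0,0],[1,-0.0181,-0.0308,0,0],[1,-0.0181,-0.0308,0,0],[1,-0.0181,-0.0308,0,0],[1,-0.0181,-0.0308,0,0],[1,-0.0181,-0.0308,0,0]]' >/dev/null; python3 -m crank '[[1,-0.0181,-0.0308,0,0],[1,-0.0181,-0.0308,0,0],[1,-0.0181,-0.0308,0,0],[1,-0.0181,-0.0308,0,0],[1,-0.0181,-0.0308,0,0],[1,-0.0181,-0.0308,0,0],[1,-0.0181,-0.0308,0,0],[1,-0.0181,-0.0308,0,0],[1,-0.0181,-0.0308,0,0],[1,-0.0181,-0.0308,0,0],[1,-0.0181,-0.0308,0,0],[1,-0.0181,-0.0308,0,0]]' >/dev/null; python3 -m crank '[[1,0,0,0,0],[1,0,0,0,0],[1,0,0,0,0]]' >/dev/null;  python3 st.py 632 -147.5 100
```

```text
t 2.77 tcp [ 630.2 -146.1  230.4] x [-1.     0.003  0.002] F [ 0.1  0.4 -0.3] gap 85.3 grip 0.0
need tool shift [-0.0021 -0.0015  0.1304]
```

```bash
python3 -m crank '[[1,-0.002,-0.0015,0.03,0],[1,0,0,0.03,0],[1,0,0,0.03,0],[1,0,0,0.03,0],[1,0,0,0,0],[1,0,0,0,0]]' >/dev/null; python3 st.py 632 -147.5 30; python3 - <<'E'
from cell import grab_frame
import cv2
im=grab_frame("side")[90:240,160:360,::-1]; cv2.imwrite("pics/s1.png",cv2.resize(im,None,fx=3.5,fy=3.5,interpolation=cv2.INTER_CUBIC))
E
```

```text
t 3.27 tcp [ 630.5 -145.9  109.4] x [-1.    -0.     0.006] F [-0.  -0.1  0.1] gap 85.7 grip 0.0
need tool shift [-0.002  -0.0018  0.0793]
```

View pics/s1.png

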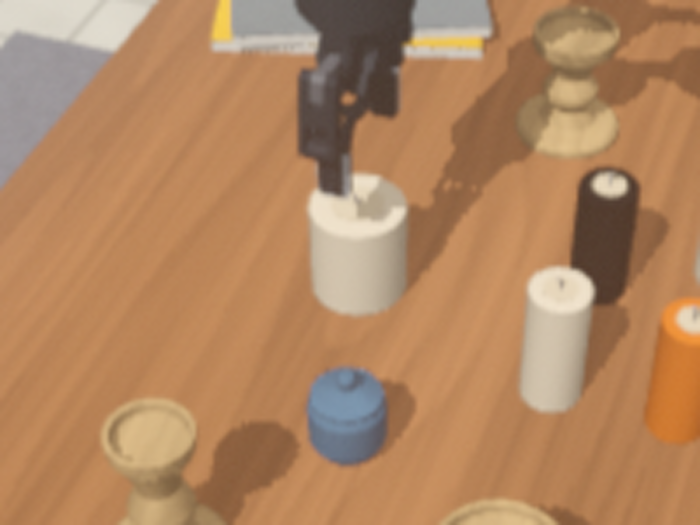

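The near finger's tip shows at raw pixel (256,146), over the candle's near edge. I check that against the projection.

```bash
python3 - <<'E'
from h import *
for z in(109,115,122):
  for d in (43,57): print(z,d,proj('side',[630.5,-146+d,z])[0].round(1))
print(proj('side',[632,-147.5+34.5,75])[0])
E
```

```text
109 43 [255.9 148.6]
109 57 [253.7 152.4]
115 43 [255.9 146.6]
115 57 [253.7 150.3]
122 43 [255.8 144.2]
122 57 [253.6 147.9]
[257.25653627 157.02204224]
```

Projection agrees. Descending and gripping.

```bash
python3 -m crank '[[1,-0.0015,-0.0016,0.01,0],[1,0,0,0.014,0],[1,0,0,0.014,0],[1,0,0,0.014,0],[1,0,0,0.014,0],[1,0,0,0.013,0],[1,0,0,0,0],[1,0,0,0,0]]' 40 >/dev/null; python3 st.py 632 -147.5 30; python3 -m crank '[[0.6,0,0,0,0],[0.6,0,0,0,0],[0.6,0,0,0,0],[0.5,0,0,0,0],[0.5,0,0,0,0],[0.5,0,0,0,0],[0.5,0,0,0,0]]' 40 >/dev/null; python3 st.py
```

```text
t 3.98 tcp [ 633.  -149.2   30.2] x [-1.     0.001  0.003] F [-0.7  0.3 -0.2] gap 85.0 grip 0.0
need tool shift [0.001  0.0017 0.0002]
t 4.57 tcp [ 635.3 -149.8   33.2] x [-1.     0.001 -0.002] F [ 1.7 -1.   2.2] gap 68.2 grip 45.8
```

```bash
python3 -m crank '[[0.5,0,0,-0.01,0],[0.5,0,0,-0.02,0],[0.5,0,0,-0.025,0],[0.5,0,0,-0.025,0],[0.5,0,0,-0.025,0],[0.5,0,0,-0.015,0],[0.5,0,0,0,0]]' 50 ; python3 -m crank '[[0.5,0.003,0.014,0,0],[0.5,0.0064,0.028,0,0],[0.5,0.0064,0.028,0,0],[0.5,0.0064,0.028,0,0],[0.5,0.0064,0.028,0,0],[0.5,0.0064,0.028,0,0],[0.5,0.0064,0.028,0,0],[0.5,0.0064,0.028,0,0],[0.5,0.0064,0.028,0,0],[0.5,0.0064,0.028,0,0],[0.5,0.0064,0.028,0,0]]'>/dev/null;python3 -m crank '[[0.5,0.0064,0.028,0,0],[0.5,0.0064,0.028,0,0],[0.5,0.0064,0.028,0,0],[0.5,0.0064,0.028,0,0],[0.5,0.0064,0.028,0,0],[0.5,0.0064,0.028,0,0],[0.5,0.0064,0.028,0,0],[0.5,0.0064,0.028,0,0],[0.5,0.0064,0.025,0,0],[0.5,0.003,0.01,0,0],[0.5,0,0,0,0],[0.5,0,0,0,0]]' >/dev/null; python3 st.py 505 408 150;  python3 - <<'E'
from cell import grab_frame
import cv2
T=[]
for n,(y,x) in {'top':(160,30),'side':(290,130)}.items():
    im=grab_frame(n); cv2.imwrite(f"pics/raw_{n}1.png",im[:,:,::-1]); T.append(cv2.resize(im[y:y+130,x:x+130,::-1],(400,400),interpolation=cv2.INTER_CUBIC))
cv2.imwrite("pics/p1.png",cv2.hconcat(T))
E
```

```text
t: 5.15
ee_pos: [636.9, -150.2, 157.1]
tool_rot: [0.0, 1.0, -0.001, 0.004]
force: [0.8, -1.3, -1.3]
finger_gap: 68.2
grasp_force: 57.0
t 7.07 tcp [505.5 402.8 150.3] x [-1.    -0.001  0.003] F [-0.4  0.7 -2.6] gap 68.0 grip 57.3
need tool shift [0.0005 0.0052 0.0003]
```

View pics/p1.png

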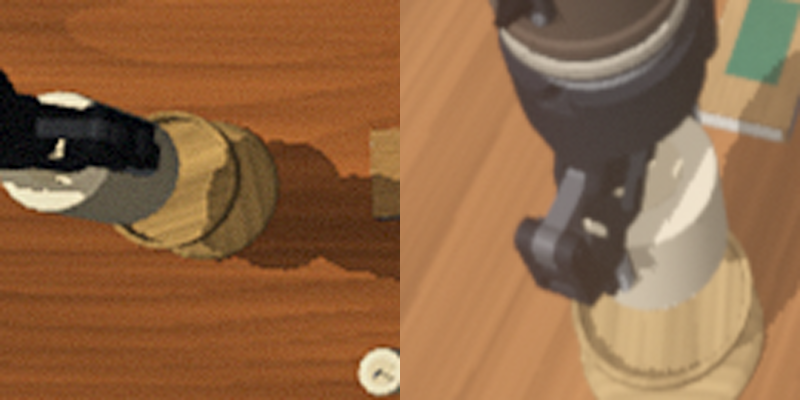

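Top view: the candle's top disc spans rows 92–213 in the crop, centre about (62,152), which is raw (50,209.6).

```bash
python3 - <<'E'
from h import *
for z in(190,195,200):print(back('top',50,209.6,z), back('top',50,160+92/3.077,z)[0],back('top',50,160+213/3.077,z)[0])
# side: lowest point of underside ring, right edge
for x in(500,505,510):
    q=proj('side',circ(x,404,121,34.5));print(x,((q-[130,290])*3.077+[400,0]).max(0))
E
```

```text
[503.57364263 400.84013663 190.        ] 538.5570764790394 469.2744795443632
[502.82301118 397.67356787 195.        ] 537.5442149875674 468.78094895434765
[502.07237973 394.50699912 200.        ] 536.5313534960953 468.28741836433204
500 [734.72872825 314.63201036]
505 [725.1798267  311.08677806]
510 [715.66054181 307.55296861]
```

```bash
python3 -m crank '[[0.5,0,0.005,0,0],[0.5,0,0,0.015,0],[0.5,0,0,0.015,0],[0.5,0,0,0.013,0],[0.5,0,0,0.01,0],[0.5,0,0,0.003,0],[0.5,0,0,0,0],[0.5,0,0,0,0]]' >/dev/null; python3 st.py 505 408 86
```

```text
t 7.83 tcp [507.6 408.5  96.4] x [-1.     0.001 -0.   ] F [-0.1  0.4 -1.8] gap 68.0 grip 57.3
need tool shift [ 0.0026 -0.0005  0.0104]
```

```bash
python3 -m crank '[[0.5,0,0,0.003,0],[0.5,0,0,0.001,0],[0.5,0,0,0,0]]' >/dev/null; python3 st.py; python3 -m crank '[[0.5,0,0,0.002,0],[0.5,0,0,0,0],[0.5,0,0,0,0]]' >/dev/null; python3 st.py 505 408 86
```

```text
t 8.08 tcp [507.4 408.8  92.7] x [-1.     0.001 -0.001] F [-0.1  0.8 -2.5] gap 67.7 grip 57.3
t 8.33 tcp [507.2 408.5  90.3] x [-1.     0.001  0.   ] F [ 0.7 -0.4 -3.6] gap 68.0 grip 57.3
need tool shift [ 0.0021 -0.0005  0.0043]
```

```bash
for i in 1 2; do python3 -m crank '[[0.5,0,0,0.001,0],[0.5,0,0,0,0]]' >/dev/null; python3 st.py; done; python3 -m crank '[[0.5,0,0,0.0007,0],[0.5,0,0,0,0]]' >/dev/null; python3 st.py
```

```text
t 8.5 tcp [507.2 408.5  89.1] x [-1.     0.001  0.   ] F [ 0.4 -0.  -1.3] gap 68.2 grip 57.3
t 8.67 tcp [507.3 408.7  88.3] x [-1.     0.001 -0.   ] F [-0.1  0.1 -2.6] gap 67.9 grip 57.5
t 8.83 tcp [507.3 408.7  88.3] x [-1.     0.001 -0.   ] F [-0.6 -0.8  2.4] gap 68.4 grip 57.3
```

```bash
python3 -m crank '[[0.5,0,0,0.0007,0],[0.5,0,0,0,0]]' >/dev/null; python3 st.py; python3 -m crank '[[0.85,0,0,0,0],[0.9,0,0,0,0],[1,0,0,0,0],[1,0,0,0,0],[1,0,0,0,0],[1,0,0,0,0]]' >/dev/null; python3 st.py 380.5 248.5 190
```

```text
t 9.0 tcp [507.3 408.7  88.2] x [-1.     0.001  0.   ] F [-3.1 -0.9  4.2] gap 67.9 grip 57.7
t 9.5 tcp [507.3 408.6  86.7] x [-1.     0.001  0.   ] F [-0.1 -0.6  0. ] gap 85.3 grip 0.0
need tool shift [ 0.1267 -0.1602 -0.1033]
```

```bash
python3 -m crank '[[1,0,0,-0.01,0],[1,0,0,-0.02,0],[1,0,0,-0.03,0],[1,0,0,-0.03,0],[1,0,0,-0.02,0],[1,0.0213,-0.0267,0,0],[1,0.0213,-0.0267,0,0],[1,0.0213,-0.0267,0,0],[1,0.0213,-0.0267,0,0],[1,0.0213,-0.0267,0,0],[1,0.0213,-0.0267,0,0],[1,0,0,0,0]]'>/dev/null; python3 -m crank '[[0.8,0,0,0,0],[0.8,0,0,0,0],[0.8,0,0,0,0]]'>/dev/null; python3 st.py 380.5 248.5 34;python3 - <<'E'
from cell import grab_frame
import cv2
T=[]
for n,(y,x) in {'top':(160,30),'side':(290,130)}.items():
    im=grab_frame(n); T.append(cv2.resize(im[y:y+130,x:x+130,::-1],(400,400),interpolation=cv2.INTER_CUBIC))
cv2.imwrite("pics/p2.png",cv2.hconcat(T))
E
```

```text
t 10.75 tcp [380.9 249.5 198. ] x [-1.     0.001 -0.002] F [-0.3 -0.4 -0.1] gap 68.2 grip 0.0
need tool shift [ 0.0008 -0.0013  0.164 ]
```

View pics/p2.png

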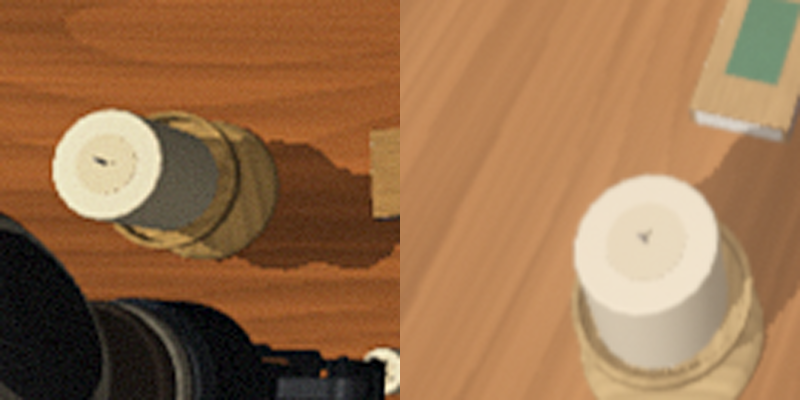

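The 69 candle stands upright in the left dish, with its top centre at raw (64.8,213.3) in the top view and (210.3,369.6) in the side view. Checking the centring numerically, then gripping candle 30.

```bash
python3 -c "
from h import *
print(back('top',64.8,213.3,130),back('side',210.3,369.6,130))"; python3 -m crank '[[0.8,0.0008,-0.0013,0.03,0],[0.8,0,0,0.03,0],[0.8,0,0,0.025,0],[0.8,0,0,0.02,0],[0.8,0,0,0.02,0],[0.8,0,0,0.02,0],[0.8,0,0,0.018,0],[0.8,0,0,0,0],[0.8,0,0,0,0]]' 30 >/dev/null; python3 st.py 380.5 248.5 34; python3 -m crank '[[0.5,0,0,0,0],[0.4,0,0,0,0],[0.3,0,0,0,0],[0.2,0,0,0,0],[0.1,0,0,0,0],[0.1,0,0,0,0],[0.1,0,0,0,0],[0.1,0,0,0,0],[0.1,0,0,0,0]]' 30 >/dev/null; python3 st.py 655.5 123 260
```

```text
[505.79930267 409.41434674 130.        ] [504.26851266 410.92578139 130.        ]
t 11.6 tcp [378.1 247.2  32.9] x [-1.     0.     0.003] F [-0.3 -0.3  0.2] gap 68.2 grip 0.0
need tool shift [-0.0024  0.0013 -0.0011]
t 12.35 tcp [379.8 247.8  35.2] x [-1.     0.001 -0.002] F [-0.1  0.1  5.9] gap 29.2 grip 29.6
need tool shift [-0.2764 -0.1243 -0.2243]
```

```bash
python3 -m crank '[[0.1,0,0,-0.01,0],[0.1,0,0,-0.025,0],[0.1,0,0,-0.03,0],[0.1,0,0,-0.03,0],[0.1,0,0,-0.03,0],[0.1,0,0,-0.025,0],[0.1,0,0,-0.01,0],[0.1,-0.01,-0.005,0,0],[0.1,-0.02,-0.009,0,0],[0.1,-0.022,-0.01,0,0],[0.1,-0.022,-0.01,0,0]]' 40 >/dev/null; python3 -m crank '[[0.1,-0.022,-0.01,0,0],[0.1,-0.022,-0.01,0,0],[0.1,-0.022,-0.01,0,0],[0.1,-0.022,-0.01,0,0],[0.1,-0.022,-0.01,0,0],[0.1,-0.022,-0.01,0,0],[0.1,-0.022,-0.01,0,0],[0.1,-0.022,-0.01,0,0],[0.1,-0.018,-0.006,0,0],[0.1,-0.008,-0.004,0,0],[0.1,0,0,0,0],[0.1,0,0,0,0]]' >/dev/null; python3 st.py 655.5 123 195; python3 - <<'E'
from cell import grab_frame
import cv2
T=[]
for n,(y,x) in {'top':(70,170),'side':(150,140)}.items():
    im=grab_frame(n); T.append(cv2.resize(im[y:y+130,x:x+130,::-1],(400,400),interpolation=cv2.INTER_CUBIC))
cv2.imwrite("pics/p3.png",cv2.hconcat(T))
E
```

```text
t 14.27 tcp [653.1 122.4 191.6] x [-1.     0.002  0.004] F [-0.7  0.4 -0.2] gap 29.2 grip 39.5
need tool shift [-0.0023  0.0007 -0.0034]
```

View pics/p3.png

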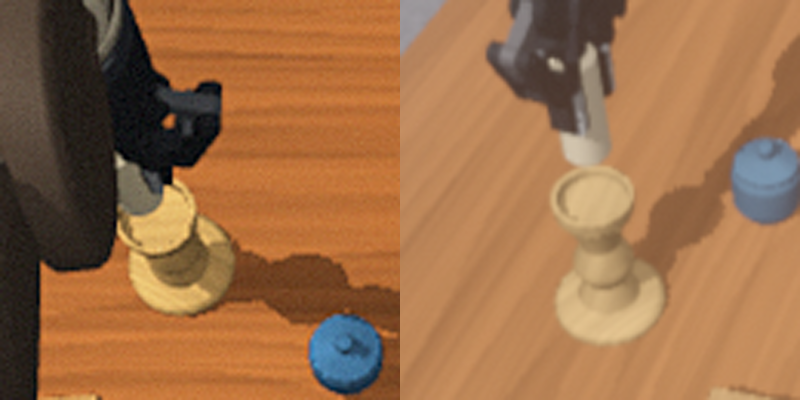

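```bash
python3 - <<'E'
from h import *
f=lambda q,n:((q-([170,70] if n=='top' else [140,150]))*3.077).round(0)
for x in(650,655):
  q=proj('side',circ(x,122.4,157,15));print(x,f(q,'side').max(0)+[400,0],f(q,'side').min(0)+[400,0])
  q=proj('top',circ(x,122.4,157,15));print('top',f(q,'top').max(0),f(q,'top').min(0))
q=proj('top',circ(655.5,123,113,27));print('rim top',f(q,'top').max(0),f(q,'top').min(0))
q=proj('top',circ(655.5,123,1,39));print('foot top',f(q,'top').max(0),f(q,'top').min(0))
q=proj('side',circ(655.5,123,113,27));print('rim side',f(q,'side').max(0)+[400,0],f(q,'side').min(0)+[400,0])
q=proj('side',circ(655.5,123,1,39));print('foot side',f(q,'side').max(0)+[400,0],f(q,'side').min(0)+[400,0])
E
```

```text
650 [619. 168.] [570. 133.]
top [165. 227.] [116. 179.]
655 [612. 166.] [563. 131.]
top [166. 219.] [116. 171.]
rim top [195. 259.] [111. 177.]
foot top [234. 320.] [128. 216.]
rim side [637. 228.] [552. 165.]
foot side [668. 347.] [557. 259.]
```

```bash
python3 -m crank '[[0.1,-0.0015,0.0007,0.005,0],[0.1,0,0,0.012,0],[0.1,0,0,0.012,0],[0.1,0,0,0.01,0],[0.1,0,0,0.004,0],[0.1,0,0,0,0],[0.1,0,0,0,0]]' >/dev/null; python3 st.py; for i in 1 2 ; do python3 -m crank '[[0.1,0,0,0.0015,0],[0.1,0,0,0,0],[0.1,0,0,0,0]]' >/dev/null; python3 st.py;done
```

```text
t 14.95 tcp [655.5 123.7 150. ] x [-1.     0.001  0.001] F [-1.   0.4 -1. ] gap 29.2 grip 39.5
t 15.2 tcp [656.4 123.7 150. ] x [-1.     0.001 -0.001] F [ 0.7 -0.8 -0.3] gap 29.2 grip 39.5
t 15.45 tcp [655.9 123.6 148. ] x [-1.     0.001 -0.   ] F [-0.3 -0.  -0.7] gap 29.3 grip 39.5
```

```bash
for i in 1 2 3 4 5; do python3 -m crank '[[0.1,0,0,0.0015,0],[0.1,0,0,0,0],[0.1,0,0,0,0]]' >/dev/null; python3 st.py;done
```

```text
t 15.7 tcp [655.8 123.6 146.2] x [-1.     0.001  0.   ] F [ 0.1 -0.2  0. ] gap 29.4 grip 39.5
t 15.95 tcp [655.8 123.6 144.7] x [-1.     0.001  0.   ] F [ 1.1 -0.2 -0.9] gap 29.2 grip 39.5
t 16.2 tcp [655.8 123.6 143.2] x [-1.     0.001  0.   ] F [0.4 0.1 0.1] gap 29.1 grip 39.5
t 16.45 tcp [655.8 123.6 141.7] x [-1.     0.001  0.   ] F [ 0.1 -1.2 -0.6] gap 28.8 grip 39.5
t 16.7 tcp [655.9 123.6 140.3] x [-1.     0.001  0.   ] F [ 0.  -0.7 -0.4] gap 29.0 grip 39.6
```

```bash
for i in 1 2 3; do python3 -m crank '[[0.1,0,0,0.0008,0],[0.1,0,0,0,0],[0.1,0,0,0,0]]' >/dev/null; python3 st.py;done
```

```text
t 16.95 tcp [656.1 123.6 140.3] x [-1.     0.001 -0.   ] F [-1.8  0.2  3.5] gap 28.5 grip 39.8
t 17.2 tcp [656.3 123.7 140.3] x [-1.     0.001 -0.001] F [-2.7 -0.8  6.5] gap 28.9 grip 40.2
t 17.45 tcp [656.5 123.7 140.3] x [-1.     0.001 -0.001] F [-4.1 -0.4  9.2] gap 29.2 grip 40.4
```

```bash
python3 -m crank '[[0.1,0,0,-0.0015,0],[0.1,0,0,0,0],[0.3,0,0,0,0],[0.6,0,0,0,0],[0.9,0,0,0,0],[0.9,0,0,0,0],[0.9,0,0,0,0]]' >/dev/null; python3 st.py;  python3 -m crank '[[1,0,0,-0.005,0],[1,0,0,-0.015,0],[1,0,0,-0.025,0],[1,0,0,-0.03,0],[1,0,0,-0.02,0],[1,0,0,0,0]]' 40 >/dev/null; python3 st.py 378.5 -247.5 200
```

```text
t 18.03 tcp [655.4 123.6 138.6] x [-1.     0.001  0.001] F [-0.5 -0.1 -0.1] gap 75.5 grip 0.0
t 18.53 tcp [659.7 124.1 241.3] x [-1.     0.001 -0.011] F [1.2 0.2 1.1] gap 85.0 grip 0.0
need tool shift [ 0.2813 -0.3719  0.0377]
```

```bash
python3 -m crank '[[1,0.0198,-0.0265,0,0],[1,0.0198,-0.0265,0,0],[1,0.0198,-0.0265,0,0],[1,0.0198,-0.0265,0,0],[1,0.0198,-0.0265,0,0],[1,0.0198,-0.0265,0,0],[1,0.0198,-0.0265,0,0],[1,0.0198,-0.0265,0,0],[1,0.0198,-0.0265,0,0],[1,0.0198,-0.0265,0,0],[1,0.0198,-0.0265,0,0],[1,0.0198,-0.0265,0,0]]' >/dev/null;  python3 -m crank '[[1,0.0198,-0.0265,0.01,0],[1,0.0198,-0.0265,0.02,0],[1,0,0,0.03,0],[1,0,0,0.03,0],[1,0,0,0.02,0],[1,0,0,0,0],[1,0,0,0,0],[1,0,0,0,0],[1,0,0,0,0]]' >/dev/null; python3 st.py 378.5 -247.5 34; python3 - <<'E'
from cell import grab_frame
import cv2
T=[]
for n,(y,x) in {'top':(220,330),'side':(100,310)}.items():
    im=grab_frame(n); T.append(cv2.resize(im[y:y+130,x:x+130,::-1],(400,400),interpolation=cv2.INTER_CUBIC))
im=grab_frame('side'); T2=cv2.resize(im[150:280,140:270,::-1],(200,200)); T[0][:200,:200]=T2
cv2.imwrite("pics/p4.png",cv2.hconcat(T))
E
```

```text
t 20.28 tcp [ 379.8 -248.   126.1] x [-1.     0.    -0.003] F [ 0.8 -0.1  0.4] gap 85.3 grip 0.0
need tool shift [0.0016 0.0007 0.0921]
```

View pics/p4.png

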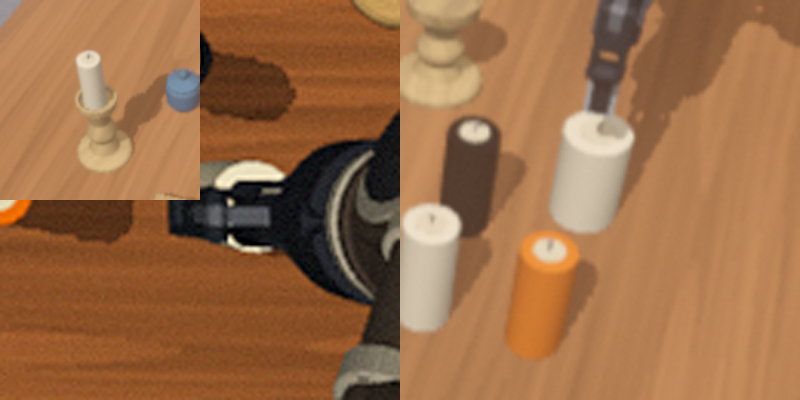

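Candle 30 stands in its dish, and the fingers are lined up over candle 56.

```bash
python3 -m crank '[[1,0.001,0.0005,0.016,0],[1,0,0,0.016,0],[1,0,0,0.015,0],[1,0,0,0.015,0],[1,0,0,0.015,0],[1,0,0,0.014,0],[1,0,0,0,0],[1,0,0,0,0]]' 40 >/dev/null; python3 st.py 378.5 -247.5 34; python3 -m crank '[[0.7,0,0,0,0],[0.6,0,0,0,0],[0.5,0,0,0,0],[0.4,0,0,0,0],[0.4,0,0,0,0],[0.4,0,0,0,0],[0.4,0,0,0,0]]' 45 >/dev/null; python3 st.py; python3 -m crank '[[0.4,0,0,-0.01,0],[0.4,0,0,-0.025,0],[0.4,0,0,-0.03,0],[0.4,0,0,-0.03,0],[0.4,0,0,-0.025,0],[0.4,0,0,-0.01,0],[0.4,0,0,0,0]]' 50 >/dev/null; python3 st.py 449.5 113 165
```

```text
t 21.1 tcp [ 377.4 -246.4   33.5] x [-1.     0.001  0.001] F [-0.3 -0.7 -0.4] gap 85.1 grip 0.0
need tool shift [-0.0011 -0.0011 -0.0005]
t 21.68 tcp [ 378.8 -247.9   35. ] x [-1.     0.001 -0.003] F [-1.3 -1.3  6.5] gap 55.0 grip 47.1
t 22.27 tcp [ 379.1 -247.9  166.4] x [-1.     0.001 -0.005] F [ 0.4  0.1 -2. ] gap 54.8 grip 53.5
need tool shift [-0.0701  0.3609  0.0004]
```

```bash
python3 -m crank '[[0.4,-0.002,0.011,0,0],[0.4,-0.0047,0.024,0,0],[0.4,-0.005,0.025,0,0],[0.4,-0.005,0.025,0,0],[0.4,-0.005,0.025,0,0],[0.4,-0.005,0.025,0,0],[0.4,-0.005,0.025,0,0],[0.4,-0.005,0.025,0,0],[0.4,-0.005,0.025,0,0],[0.4,-0.005,0.025,0,0],[0.4,-0.005,0.025,0,0],[0.4,-0.005,0.025,0,0]]'>/dev/null; python3 -m crank '[[0.4,-0.005,0.025,0,0],[0.4,-0.005,0.025,0,0],[0.4,-0.005,0.025,0,0],[0.4,-0.003,0.015,0,0],[0.4,-0.0015,0.006,0,0],[0.4,0,0,0,0],[0.4,0,0,0,0],[0.4,0,0,0,0]]'>/dev/null; python3 st.py 449.5 113 165; python3 - <<'E'
from cell import grab_frame
import cv2
T=[]
for n,(y,x) in {'top':(180,160),'side':(180,230)}.items():
    im=grab_frame(n); T.append(cv2.resize(im[y:y+130,x:x+130,::-1],(400,400),interpolation=cv2.INTER_CUBIC))
cv2.imwrite("pics/p5.png",cv2.hconcat(T))
E
```

```text
t 23.93 tcp [452.7 133.5 162.4] x [-1.     0.001  0.003] F [-0.4 -0.4 -1.3] gap 55.0 grip 53.7
need tool shift [ 0.0032 -0.0205 -0.0026]
```

View pics/p5.png

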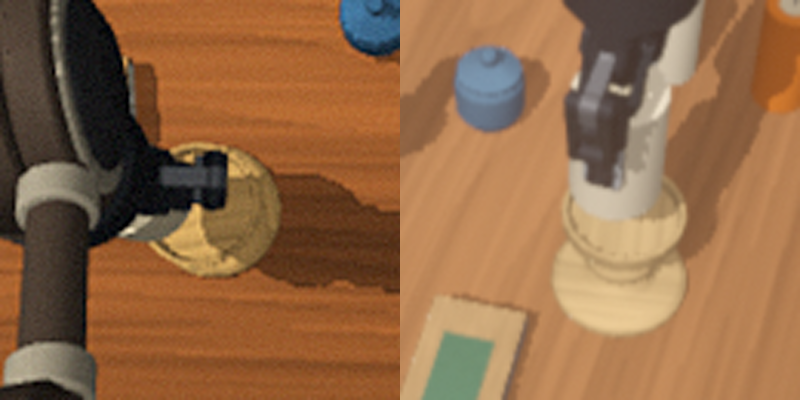

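```bash
python3 - <<'E'
from h import *
for x in(448,453):
  q=(proj('side',circ(x,133.5,128,28))-[230,180])*3.077+[400,0];print(x,q.max(0),q.min(0))
q=(proj('side',circ(450.5,113,78,40))-[230,180])*3.077+[400,0];print('rim',q.max(0),q.min(0))
E
python3 -m crank '[[0.4,0,-0.01,0,0],[0.4,0,-0.0102,0,0],[0.4,0,0,0,0],[0.4,0,0,0,0]]'>/dev/null; python3 st.py 449.5 113 130
```

```text
448 [668.74639542 222.64007266] [575.35229442 149.29207484]
453 [660.71515767 220.3693325 ] [567.44439589 147.2139119 ]
rim [686.73304519 260.86517165] [561.03934114 160.63034231]
t 24.37 tcp [454.  113.  163.6] x [-1.     0.003 -0.   ] F [-0.3 -0.2 -1.4] gap 55.2 grip 53.7
need tool shift [0.0045 0.     0.0336]
```

```bash
python3 -m crank '[[0.4,0.002,0,0.008,0],[0.4,0,0,0.012,0],[0.4,0,0,0.012,0],[0.4,0,0,0.012,0],[0.4,0,0,0.005,0],[0.4,0,0,0,0],[0.4,0,0,0,0],[0.4,0,0,0,0]]' >/dev/null; python3 st.py; for i in 1 2 3 4 ; do python3 -m crank '[[0.4,0,0,0.0015,0],[0.4,0,0,0,0],[0.4,0,0,0,0]]' >/dev/null; python3 st.py;done
```

```text
t 25.03 tcp [452.5 114.3 115. ] x [-1.     0.001 -0.001] F [ 0.3  0.5 -1.7] gap 54.8 grip 53.7
t 25.28 tcp [452.2 114.2 113.4] x [-1.     0.001 -0.001] F [-0.3 -0.2 -2. ] gap 55.2 grip 53.7
t 25.53 tcp [451.9 114.1 111.4] x [-1.     0.001  0.   ] F [-0.5 -0.6 -2.4] gap 55.2 grip 53.7
t 25.78 tcp [451.8 114.1 109.8] x [-1.     0.001  0.   ] F [-0.2  0.  -2. ] gap 55.0 grip 53.7
t 26.03 tcp [451.8 114.1 108.3] x [-1.     0.001  0.   ] F [ 0.6 -0.2 -1.9] gap 54.9 grip 53.7
```

```bash
for i in 1 2 3 4 ; do python3 -m crank '[[0.4,0,0,0.001,0],[0.4,0,0,0,0],[0.4,0,0,0,0]]' >/dev/null; python3 st.py;done
```

```text
t 26.28 tcp [451.9 114.1 107.4] x [-1.     0.001  0.   ] F [-0.4 -0.3 -2. ] gap 55.1 grip 53.7
t 26.53 tcp [451.8 114.1 106.4] x [-1.     0.001  0.   ] F [-0.4 -0.2 -2. ] gap 55.1 grip 53.7
t 26.78 tcp [451.9 114.1 105.4] x [-1.     0.001  0.   ] F [ 0.4 -0.1 -1.4] gap 55.2 grip 53.7
t 27.03 tcp [452.1 114.1 105.1] x [-1.     0.001  0.   ] F [-2.6 -0.3  4.7] gap 55.1 grip 54.2
```

```bash
python3 -m crank '[[0.6,0,0,-0.0005,0],[0.8,0,0,0,0],[1,0,0,0,0],[1,0,0,0,0],[1,0,0,0,0],[1,0,0,-0.01,0],[1,0,0,-0.025,0],[1,0,0,-0.03,0],[1,0,0,-0.025,0],[1,0,0,-0.01,0]]' >/dev/null; python3 -m crank '[[1,-0.002,-0.0225,0,0],[1,-0.002,-0.0225,0,0],[1,-0.002,-0.0225,0,0],[1,-0.002,-0.0225,0,0],[1,-0.002,-0.0225,0,0],[1,-0.002,-0.0225,0,0],[1,-0.002,-0.0225,0,0],[1,-0.002,-0.0225,0,0],[1,-0.002,-0.0225,0,0],[1,0,0,0,0],[1,0,0,0,0],[1,0,0,0,0]]' >/dev/null; python3 st.py 471 -90 130
```

```text
t 28.87 tcp [469.3 -87.9 204.6] x [-1.     0.001  0.001] F [-0.6  0.1 -0.6] gap 85.5 grip 0.0
need tool shift [-0.0018 -0.0021  0.0746]
```

```bash
python3 -m crank '[[1,-0.0018,-0.0021,0.025,0],[1,0,0,0.03,0],[1,0,0,0.03,0],[1,0,0,0.02,0],[1,0,0,0.02,0],[1,0,0,0.02,0],[1,0,0,0.019,0],[1,0,0,0,0],[1,0,0,0,0]]' 40 >/dev/null; python3 st.py 471 -90 40; python3 -m crank '[[0.7,0,0,0,0],[0.6,0,0,0,0],[0.5,0,0,0,0],[0.4,0,0,0,0],[0.3,0,0,0,0],[0.2,0,0,0,0],[0.2,0,0,0,0],[0.2,0,0,0,0]]' 40 >/dev/null; python3 st.py; python3 -m crank '[[0.2,0,0,-0.01,0],[0.2,0,0,-0.025,0],[0.2,0,0,-0.03,0],[0.2,0,0,-0.03,0],[0.2,0,0,-0.03,0],[0.2,0,0,-0.015,0],[0.2,0,0,0,0],[0.2,0,0,0,0]]' 45 >/dev/null; python3 st.py 539 -378 175
```

```text
t 29.62 tcp [470.3 -89.2  40.1] x [-1.    -0.001  0.003] F [ 0.4 -0.5  0.1] gap 85.3 grip 0.0
need tool shift [-0.0007 -0.0008  0.0001]
t 30.28 tcp [472.8 -90.9  42.3] x [-1.     0.001 -0.002] F [-1.3  1.   6.1] gap 42.2 grip 39.8
t 30.95 tcp [471.8 -90.6 181.8] x [-1.     0.001 -0.002] F [-0.1  0.7 -1.7] gap 42.0 grip 45.8
need tool shift [-0.0674 -0.2873  0.0071]
```

```bash
python3 -m crank '[[0.2,-0.0028,-0.012,0,0],[0.2,-0.0058,-0.025,0,0],[0.2,-0.0058,-0.025,0,0],[0.2,-0.0058,-0.025,0,0],[0.2,-0.0058,-0.025,0,0],[0.2,-0.0058,-0.025,0,0],[0.2,-0.0058,-0.025,0,0],[0.2,-0.0058,-0.025,0,0],[0.2,-0.0058,-0.025,0,0],[0.2,-0.0058,-0.025,0,0],[0.2,-0.0058,-0.025,0,0]]'>/dev/null; python3 -m crank '[[0.2,-0.004,-0.017,0,0],[0.2,-0.0022,-0.008,0,0],[0.2,0,0,0,0],[0.2,0,0,0,0],[0.2,0,0,0,0]]'>/dev/null; python3 st.py 539 -378 127; python3 - <<'E'
from cell import grab_frame
import cv2
T=[]
for n,(y,x) in {'top':(140,420),'side':(50,260)}.items():
    im=grab_frame(n); T.append(cv2.resize(im[y:y+130,x:x+130,::-1],(400,400),interpolation=cv2.INTER_CUBIC))
    if n=='side': T[1][200:,200:]=cv2.resize(im[200:330,230:360,::-1],(200,200))
cv2.imwrite("pics/p6.png",cv2.hconcat(T))
E
```

```text
t 32.28 tcp [ 537.4 -376.2  179.6] x [-1.     0.     0.002] F [ 0.9 -0.2 -0.9] gap 41.7 grip 45.9
need tool shift [-0.0017 -0.002   0.0526]
```

View pics/p6.png

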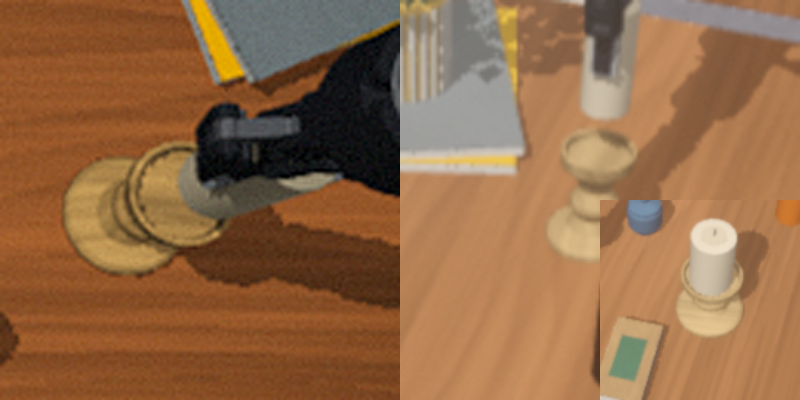

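Candle 56 sits upright in its dish. In the crops, candle 43's underside spans columns 581–632 with its bottom at row 118 (side), and its lower left end reaches column 180 (top). I compare these with the projections.

```bash
python3 - <<'E'
from h import *
def b(n,P,o,a=0):
    q=(proj(n,P)-o)*3.077+[a,0];return q.min(0).round(),q.max(0).round()
for P,k in((circ(537.4,-376.2,138,21.5),'candle foot'),(circ(539.3,-378,93,33.5),'rim'),(circ(539.3,-378,1,42),'foot')):
    print(k,'top',*b('top',P,[420,140]),'side',*b('side',P,[260,50],400))
E
```

```text
candle foot top [176. 149.] [250. 221.] side [579.  91.] [630. 119.]
rim top [126. 142.] [235. 248.] side [560. 128.] [637. 171.]
foot top [ 58. 158.] [180. 277.] side [544. 207.] [635. 263.]
```

```bash
python3 -m crank '[[0.2,-0.0025,-0.0015,0.005,0],[0.2,0,0,0.012,0],[0.2,0,0,0.012,0],[0.2,0,0,0.01,0],[0.2,0,0,0.003,0],[0.2,0,0,0,0],[0.2,0,0,0,0]]' >/dev/null; python3 st.py; for i in 1 2 3 4 ; do python3 -m crank '[[0.2,0,0,0.0015,0],[0.2,0,0,0,0],[0.2,0,0,0,0]]' >/dev/null; python3 st.py;done
```

```text
t 32.97 tcp [ 540.5 -378.8  138.2] x [-1.     0.001  0.001] F [-0.3 -0.5 -1.7] gap 41.7 grip 45.9
t 33.22 tcp [ 541.2 -379.4  138.1] x [-1.     0.001 -0.001] F [ 0.2  0.6 -0.9] gap 42.1 grip 45.9
t 33.47 tcp [ 540.8 -379.1  136.1] x [-1.     0.001 -0.   ] F [ 0.5  0.5 -1.3] gap 42.4 grip 45.9
t 33.72 tcp [ 540.7 -379.   134.3] x [-1.     0.001  0.   ] F [-0.3  0.  -1.1] gap 42.4 grip 45.9
t 33.97 tcp [ 540.7 -379.   132.8] x [-1.     0.001  0.   ] F [ 0.2  1.2 -1.8] gap 41.9 grip 45.9
```

```bash
for i in 1 2 3 4 5 6; do python3 -m crank '[[0.2,0,0,0.001,0],[0.2,0,0,0,0],[0.2,0,0,0,0]]' >/dev/null; python3 st.py;done
```

```text
t 34.22 tcp [ 540.8 -379.   131.9] x [-1.     0.001  0.   ] F [ 0.4 -0.1 -0. ] gap 42.0 grip 45.9
t 34.47 tcp [ 540.8 -379.   130.8] x [-1.     0.001  0.   ] F [-1.  -0.2 -1.8] gap 42.1 grip 45.9
t 34.72 tcp [ 540.8 -379.   129.9] x [-1.     0.001  0.   ] F [-0.3  1.  -1.1] gap 42.4 grip 45.9
t 34.97 tcp [ 540.8 -379.   128.9] x [-1.     0.001  0.   ] F [ 0.  -0.4 -0.9] gap 42.0 grip 45.9
t 35.22 tcp [ 540.8 -379.   127.9] x [-1.     0.001  0.   ] F [ 0.6 -0.1 -2.1] gap 41.8 grip 45.9
t 35.47 tcp [ 541.  -379.2  127.5] x [-1.     0.001 -0.   ] F [-0.8  0.6  1.2] gap 42.2 grip 46.0
```

Contact. Confirming, then releasing and retreating.

```bash
python3 -m crank '[[0.2,0,0,0.0007,0],[0.2,0,0,0,0]]' >/dev/null; python3 st.py; python3 -m crank '[[0.5,0,0,-0.0005,0],[0.8,0,0,0,0],[1,0,0,0,0],[1,0,0,0,0],[1,0,0,0,0],[1,0,0,-0.01,0],[1,0,0,-0.025,0],[1,0,0,-0.03,0],[1,0,0,-0.03,0],[1,0,0,-0.025,0],[1,0,0,0,0]]' >/dev/null; python3 -m crank '[[1,0.02,0.02,0,0],[1,0.02,0.02,0,0],[1,0.02,0.02,0,0],[1,0.02,0.02,0,0],[1,0.02,0.02,0,0],[1,0.02,0.02,0,0],[1,0.02,0.02,0,0],[1,0,0,0,0],[1,0,0,0,0],[1,0,0,0,0]]' >/dev/null; python3 st.py; python3 - <<'E'
from cell import grab_frame
import cv2
cv2.imwrite("pics/topf.png",cv2.resize(grab_frame('top')[:,:,::-1],(800,600),interpolation=cv2.INTER_CUBIC))
im=grab_frame('side');T=[cv2.resize(im[y:y+100,x:x+70,::-1],(200,286),interpolation=cv2.INTER_CUBIC) for y,x in((60,290),(215,265),(170,165),(320,180))]
cv2.imwrite("pics/sidef.png",cv2.hconcat(T))
E
```

```text
t 35.63 tcp [ 541.1 -379.2  127.5] x [-1.     0.001 -0.   ] F [-2.   1.2  4.6] gap 42.2 grip 46.5
t 37.38 tcp [ 401.6 -239.4  247.3] x [-1.     0.001 -0.002] F [0.3 0.1 0.9] gap 85.7 grip 0.0
```

View pics/topf.png

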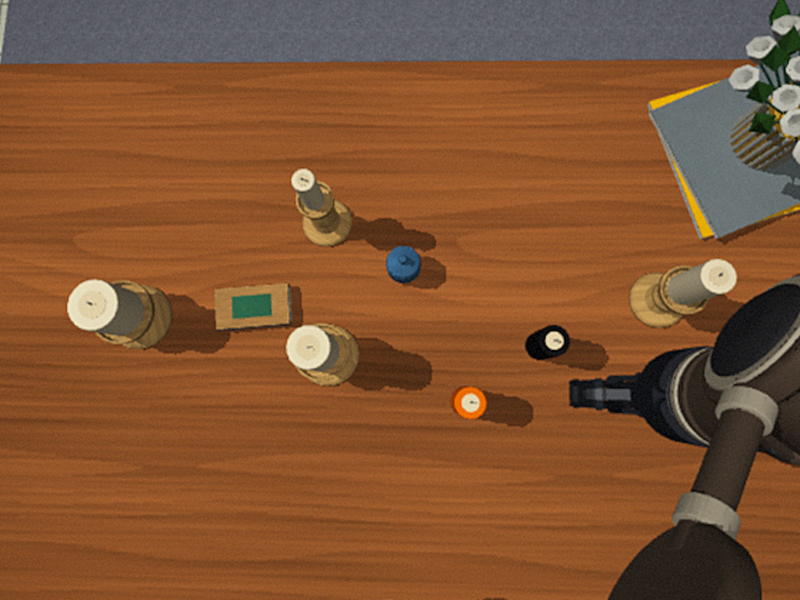

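View pics/sidef.png

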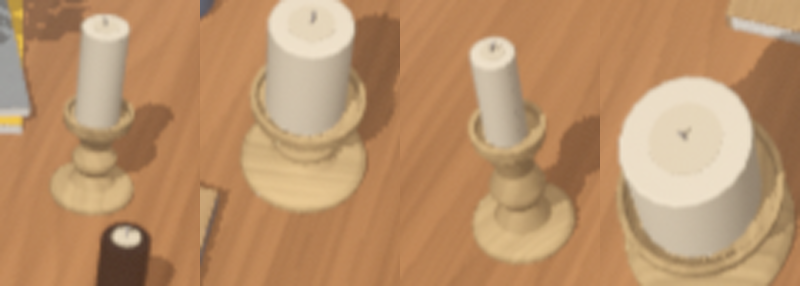

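All four candles stand upright in their dishes, and the jar and matchbox haven't moved. Top centres: 30 at (303,180), 56 at (311,348), 43 at (718,276). One last centring check before I hand in.

```bash
python3 -c "
from h import *
for u,v,z in((303,180,185),(311,348,155),(718,276,180)):print(back('top',u*.7,v*.7,z)[:2].round(1))"
```

```text
[658.5 123.8]
[450.9 111.1]
[ 541.6 -378.6]
```

```bash
python3 -c "
from cell import job
print(job.job_done())"
```

```text
the job is handed in; nothing more can be done
None
```

I set all four candles upright in their matching holders and handed the job in at about 37 s of the 115 s limit; camera checks put each candle within about 3 mm of its dish centre, with the jar and matchbox where they were, though the hand-in returned no verdict.

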